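# Recharge the wash-water tablet feeder

### The arm

A 6-joint arm with a two-finger parallel gripper is mounted at the origin on the work surface. World frame = base frame: x ahead of the robot, y to its left, z up, the work surface at z = 0. Lengths are in m, angles in rad, forces in N, time in s.
With the tool pointing down it reaches from about 0.35 to 0.85 m from the base axis. Payload 8.1 kg.
Tool frame: the origin (TCP) lies midway between the tips of the shut fingers; the grasp point (between the pads) lies robot.grip_depth behind it (robot.grip_depth is the distance from the TCP to the grasp point, in m); z points along the fingers, y is the line along which they close (so a half turn about z gives the same grasp; the last joint's range is limited). The gripper opens to 93 mm and grips with 3 to 60 N. Pads are 15 mm wide; open, the fingers measure 128 mm over their backs; the gripper's body (75 mm by 188 mm) begins 65 mm behind the grasp point.
Start: joints at [-1.247, 0.13, 1.488, -0, 1.523, -0.085], TCP at [0.239, -0.551, 0.192] pointing down, gripper open.
Joint ranges: [-2.96, 2.96], [-0.89, 2.26], [0.02, 2.5], [-1.34, 4.48], [0, 2.73], [-2.66, 2.66]. Speed limits (rad/s): [2.39, 2.39, 2.79, 3.14, 3.14, 3.14].

### API

Orientations are given as a rotation vector (axis times angle).
In Python, from plant import robot gives the robot as it stands.
- The arm moves only by the tool carry_out, never from a script. Its argument "rows" is a list of rows, each a list of 6 numbers: the shift along the tool's x, y, z in m, then the turn, a rotation vector about the tool's x, y, z in degrees. A call has 1 to 12 rows; each row is the pose to reach, as a shift and turn from the pose commanded when the call began, along the tool's axes at that moment; what a row does not reach only later rows make up. A row lasts 1/8 s, in which the tool goes at most 62.5 mm and 10.7 degrees, less where a joint would pass 70% of its speed; a pose out of reach is approached as far as the arm can. A call with a gripper value outside its range is refused whole. "jaw" is the closure in counts, from 0 (fully open) to 255 (shut), set as the call begins (left out, the last holds). The fingers move at their own pace and stop on an object; "force" is the grip in N (left out, the last holds). Time passes only in rows, so rows that repeat a pose let the fingers close. It gives the time, the measured TCP pose, the force, the opening and the grip force at its end, in the units of the state.
- robot.read_state(): the state, without advancing time (a new reading comes with each control period).
- robot.read_camera(name): name is "scene" or "top"; returns the picture (384x512x3 uint8, red, green, blue); there is no depth.
- robot.camera_model(name): a dict with "fx", "fy", "cx", "cy" (pixels), "R" (3x3) and "t" (3): a world point X has camera coordinates R X + t. Camera axes: x right, y down, z forward; pixel columns grow to the right and rows downward; lengths in m; the calibration is good to about 2 mm. A picture is of the moment at which its call begins. camera_model takes no time and is no camera call.
- robot.close_job(): hands the job in; it is judged then, once.
Trained networks look in the newest picture that a camera, given by its name, has taken for a name from the list of things; names that differ only in an ending like _2 or _b are one class to them, and where a whole thing is asked for, a point or a joint stands for the part that bears it (a point fixed in the world has none). Each returns a list of dicts, best first, with "conf" (0 to 1); they miss things now and then, are a little off and sometimes report something else, mostly with a low value. They report only what shows in the picture. A call takes as long as a camera call. They do not tell look-alikes from the thing itself.
- robot.outline_of(camera, target): "pixels" (384x512 bool, what is visible of it) and "pixel" ([column, row] in pixels, amid what is visible of it).
The state is a dict: "t": time; "q": joint angles; "dq": joint speeds; "joint_torque": joint torques, N m; "tool_pos": TCP position; "orientation": TCP orientation; "force": force on the tool from outside, world axes, zero at the start; "wrist_torque": the same for the moment, N m; "opening": finger opening in m; "gripper_force": force on a finger pad.
Only numpy, scipy, OpenCV 4.12 (cv2) and the standard library are available. Lean on these libraries where they do the work, as an engineer would, in place of code of your own. Each camera call takes 0.05 s, during which the arm holds its last target. There are 200 camera calls.

### The job

Recharge the wash-water feeder: first turn its valve handle fully shut, across the pipe, then put every tablet from the tray into an empty well of the feeder, one per well, lying flat on the well's floor, leaving the tablet that is already in a well where it is. When all are in, turn the handle back fully open, in line with the pipe; touch tablets only while the valve is shut, and leave the vials and the test cassette alone.

Things in the scene. Friction and masses are not known exactly. Their poses are not given: they have to be found in the camera images.
- feeder: The tablet feeder of the wash-water line: a fixed grey plastic block 280 mm (its x) by 190 mm (its y), 30 mm high, standing on the table, its place and yaw differing from start to start; origin at the centre of its underside, z up. In its top are six round flat-bottomed wells, 64 mm across and 14 mm deep, 3 along x by 2 along y at 90 mm pitch. A pipe leaves the middle of its -y side to a ball valve.
- valve (a joint): The ball valve's quarter-turn handle, in rad: 0 = fully open (stop; the handle points along the feeder's -y, in line with the pipe), 1.571 = fully shut (stop; the handle points along the feeder's -x, across the pipe). It turns about a vertical axis that stands 150 mm from the feeder's centre along the feeder's -y, clockwise seen from above when shutting, and stays where it is left; friction about 0.2 N m. It starts open, within 0.2 rad of the open stop.
- valve_grip (a point): Point in the middle of the handle's black rubber sleeve, 75 mm out from the axis; turns with the handle. The handle is a level bar 105 mm long from the axis, 14 mm wide and 22 mm high (70 to 92 mm above the table), with free space under the sleeve. At joint 0 its frame is parallel to the feeder's; the bar always runs along its own y.
- well1 (a point): Centre of the floor of well 1 (feeder x -90, y -45 mm), 16 mm above the table; the well's mouth is 14 mm higher.
- well2 (a point): Centre of the floor of well 2 (feeder x -90, y 45 mm), 16 mm above the table; the well's mouth is 14 mm higher.
- well3 (a point): Centre of the floor of well 3 (feeder x 0, y -45 mm), 16 mm above the table; the well's mouth is 14 mm higher.
- well4 (a point): Centre of the floor of well 4 (feeder x 0, y 45 mm), 16 mm above the table; the well's mouth is 14 mm higher.
- well5 (a point): Centre of the floor of well 5 (feeder x 90, y -45 mm), 16 mm above the table; the well's mouth is 14 mm higher.
- well6 (a point): Centre of the floor of well 6 (feeder x 90, y 45 mm), 16 mm above the table; the well's mouth is 14 mm higher.
- tablet1_center (a point): White round tablet, 54 mm across and 44 mm high, about 110 g; its side is upright from 14 to 32 mm above its underside and bevelled above and below to faces 40 mm across, so either face may be up. Point at its centre, z its axis. Starts flat in the tray; may be absent (4 or 5 of the five are there).
- tablet2_center (a point): White round tablet, 54 mm across and 44 mm high, about 110 g; its side is upright from 14 to 32 mm above its underside and bevelled above and below to faces 40 mm across, so either face may be up. Point at its centre, z its axis. Starts flat in the tray; may be absent (4 or 5 of the five are there).
- tablet3_center (a point): White round tablet, 54 mm across and 44 mm high, about 110 g; its side is upright from 14 to 32 mm above its underside and bevelled above and below to faces 40 mm across, so either face may be up. Point at its centre, z its axis. Starts flat in the tray; may be absent (4 or 5 of the five are there).
- tablet4_center (a point): White round tablet, 54 mm across and 44 mm high, about 110 g; its side is upright from 14 to 32 mm above its underside and bevelled above and below to faces 40 mm across, so either face may be up. Point at its centre, z its axis. Starts flat in the tray; may be absent (4 or 5 of the five are there).
- tablet5_center (a point): White round tablet, 54 mm across and 44 mm high, about 110 g; its side is upright from 14 to 32 mm above its underside and bevelled above and below to faces 40 mm across, so either face may be up. Point at its centre, z its axis. Starts flat in the tray; may be absent (4 or 5 of the five are there).
- seated1_center (a point): White round tablet, 54 mm across and 44 mm high, about 110 g; its side is upright from 14 to 32 mm above its underside and bevelled above and below to faces 40 mm across, so either face may be up. Point at its centre, z its axis. A tablet that is already in well 1 at the start, 14 mm of it sunk in the well; just one of the six 'seated' tablets is there, the others are absent.
- seated2_center (a point): White round tablet, 54 mm across and 44 mm high, about 110 g; its side is upright from 14 to 32 mm above its underside and bevelled above and below to faces 40 mm across, so either face may be up. Point at its centre, z its axis. A tablet that is already in well 2 at the start, 14 mm of it sunk in the well; just one of the six 'seated' tablets is there, the others are absent.
- seated3_center (a point): White round tablet, 54 mm across and 44 mm high, about 110 g; its side is upright from 14 to 32 mm above its underside and bevelled above and below to faces 40 mm across, so either face may be up. Point at its centre, z its axis. A tablet that is already in well 3 at the start, 14 mm of it sunk in the well; just one of the six 'seated' tablets is there, the others are absent.
- seated4_center (a point): White round tablet, 54 mm across and 44 mm high, about 110 g; its side is upright from 14 to 32 mm above its underside and bevelled above and below to faces 40 mm across, so either face may be up. Point at its centre, z its axis. A tablet that is already in well 4 at the start, 14 mm of it sunk in the well; just one of the six 'seated' tablets is there, the others are absent.
- seated5_center (a point): White round tablet, 54 mm across and 44 mm high, about 110 g; its side is upright from 14 to 32 mm above its underside and bevelled above and below to faces 40 mm across, so either face may be up. Point at its centre, z its axis. A tablet that is already in well 5 at the start, 14 mm of it sunk in the well; just one of the six 'seated' tablets is there, the others are absent.
- seated6_center (a point): White round tablet, 54 mm across and 44 mm high, about 110 g; its side is upright from 14 to 32 mm above its underside and bevelled above and below to faces 40 mm across, so either face may be up. Point at its centre, z its axis. A tablet that is already in well 6 at the start, 14 mm of it sunk in the well; just one of the six 'seated' tablets is there, the others are absent.
- tray: Fixed shallow aluminium supply tray, 270 mm (x) by 290 mm (y), rim 12 mm high, floor 3 mm above the table; origin at the centre of its underside. It and the feeder swap sides from start to start.
- vial1: Bystander: upright sample vial with a screw cap, 38 mm across, 95 mm high; origin at the centre of its underside.
- vial2: Bystander: upright sample vial with a screw cap, 38 mm across, 95 mm high; origin at the centre of its underside.
- cassette: Bystander: flat white test cassette, 25 x 90 x 8 mm; origin at the centre of its underside.
Things that resemble listed ones, but are neither listed nor needed, are in the scene too. What is shaped like the part that bears tablet3_center but blue or red is not meant. Leave any orange look-alike of the part that bears seated2_center alone.

How it is judged:
On the way, in this order (a step that is already met when the one before it is completed fails the run):
1. the valve is fully shut (value of joint valve above 1.47 rad), for 0.2 s.
2. with the valve shut, every tablet lies flat in a well of its own (z of tablet1_center in the frame of feeder between 0.03 and 0.043 m and angle between the z axis of each of tablet1_center, tablet2_center, tablet3_center, tablet4_center, tablet5_center, seated1_center, seated2_center, seated3_center, seated4_center, seated5_center, seated6_center and the z axis of feeder, either way round below 0.15 rad and (horizontal distance between tablet1_center and well1 below 0.012 m or horizontal distance between tablet1_center and well2 below 0.012 m or horizontal distance between tablet1_center and well3 below 0.012 m or horizontal distance between tablet1_center and well4 below 0.012 m or horizontal distance between tablet1_center and well5 below 0.012 m or horizontal distance between tablet1_center and well6 below 0.012 m) and z of tablet2_center in the frame of feeder between 0.03 and 0.043 m and (horizontal distance between tablet2_center and well1 below 0.012 m or horizontal distance between tablet2_center and well2 below 0.012 m or horizontal distance between tablet2_center and well3 below 0.012 m or horizontal distance between tablet2_center and well4 below 0.012 m or horizontal distance between tablet2_center and well5 below 0.012 m or horizontal distance between tablet2_center and well6 below 0.012 m) and z of tablet3_center in the frame of feeder between 0.03 and 0.043 m and (horizontal distance between tablet3_center and well1 below 0.012 m or horizontal distance between tablet3_center and well2 below 0.012 m or horizontal distance between tablet3_center and well3 below 0.012 m or horizontal distance between tablet3_center and well4 below 0.012 m or horizontal distance between tablet3_center and well5 below 0.012 m or horizontal distance between tablet3_center and well6 below 0.012 m) and z of tablet4_center in the frame of feeder between 0.03 and 0.043 m and (horizontal distance between tablet4_center and well1 below 0.012 m or horizontal distance between tablet4_center and well2 below 0.012 m or horizontal distance between tablet4_center and well3 below 0.012 m or horizontal distance between tablet4_center and well4 below 0.012 m or horizontal distance between tablet4_center and well5 below 0.012 m or horizontal distance between tablet4_center and well6 below 0.012 m) and z of tablet5_center in the frame of feeder between 0.03 and 0.043 m and (horizontal distance between tablet5_center and well1 below 0.012 m or horizontal distance between tablet5_center and well2 below 0.012 m or horizontal distance between tablet5_center and well3 below 0.012 m or horizontal distance between tablet5_center and well4 below 0.012 m or horizontal distance between tablet5_center and well5 below 0.012 m or horizontal distance between tablet5_center and well6 below 0.012 m) and z of seated1_center in the frame of feeder between 0.03 and 0.043 m and horizontal distance between seated1_center and well1 below 0.012 m and z of seated2_center in the frame of feeder between 0.03 and 0.043 m and horizontal distance between seated2_center and well2 below 0.012 m and z of seated3_center in the frame of feeder between 0.03 and 0.043 m and horizontal distance between seated3_center and well3 below 0.012 m and z of seated4_center in the frame of feeder between 0.03 and 0.043 m and horizontal distance between seated4_center and well4 below 0.012 m and z of seated5_center in the frame of feeder between 0.03 and 0.043 m and horizontal distance between seated5_center and well5 below 0.012 m and z of seated6_center in the frame of feeder between 0.03 and 0.043 m and horizontal distance between seated6_center and well6 below 0.012 m and value of joint valve above 1.47 rad), for 0.2 s.
At the end, for the whole second after the job is handed in: every tablet rests flat (within 0.15 rad) on the floor of a well of its own (within 12 mm of its centre), the tablet that was in a well at the start is still in that well, and the valve handle is within 0.1 rad of fully open (z of tablet1_center in the frame of feeder between 0.03 and 0.043 m and angle between the z axis of each of tablet1_center, tablet2_center, tablet3_center, tablet4_center, tablet5_center, seated1_center, seated2_center, seated3_center, seated4_center, seated5_center, seated6_center and the z axis of feeder, either way round below 0.15 rad and (horizontal distance between tablet1_center and well1 below 0.012 m or horizontal distance between tablet1_center and well2 below 0.012 m or horizontal distance between tablet1_center and well3 below 0.012 m or horizontal distance between tablet1_center and well4 below 0.012 m or horizontal distance between tablet1_center and well5 below 0.012 m or horizontal distance between tablet1_center and well6 below 0.012 m) and z of tablet2_center in the frame of feeder between 0.03 and 0.043 m and (horizontal distance between tablet2_center and well1 below 0.012 m or horizontal distance between tablet2_center and well2 below 0.012 m or horizontal distance between tablet2_center and well3 below 0.012 m or horizontal distance between tablet2_center and well4 below 0.012 m or horizontal distance between tablet2_center and well5 below 0.012 m or horizontal distance between tablet2_center and well6 below 0.012 m) and z of tablet3_center in the frame of feeder between 0.03 and 0.043 m and (horizontal distance between tablet3_center and well1 below 0.012 m or horizontal distance between tablet3_center and well2 below 0.012 m or horizontal distance between tablet3_center and well3 below 0.012 m or horizontal distance between tablet3_center and well4 below 0.012 m or horizontal distance between tablet3_center and well5 below 0.012 m or horizontal distance between tablet3_center and well6 below 0.012 m) and z of tablet4_center in the frame of feeder between 0.03 and 0.043 m and (horizontal distance between tablet4_center and well1 below 0.012 m or horizontal distance between tablet4_center and well2 below 0.012 m or horizontal distance between tablet4_center and well3 below 0.012 m or horizontal distance between tablet4_center and well4 below 0.012 m or horizontal distance between tablet4_center and well5 below 0.012 m or horizontal distance between tablet4_center and well6 below 0.012 m) and z of tablet5_center in the frame of feeder between 0.03 and 0.043 m and (horizontal distance between tablet5_center and well1 below 0.012 m or horizontal distance between tablet5_center and well2 below 0.012 m or horizontal distance between tablet5_center and well3 below 0.012 m or horizontal distance between tablet5_center and well4 below 0.012 m or horizontal distance between tablet5_center and well5 below 0.012 m or horizontal distance between tablet5_center and well6 below 0.012 m) and z of seated1_center in the frame of feeder between 0.03 and 0.043 m and horizontal distance between seated1_center and well1 below 0.012 m and z of seated2_center in the frame of feeder between 0.03 and 0.043 m and horizontal distance between seated2_center and well2 below 0.012 m and z of seated3_center in the frame of feeder between 0.03 and 0.043 m and horizontal distance between seated3_center and well3 below 0.012 m and z of seated4_center in the frame of feeder between 0.03 and 0.043 m and horizontal distance between seated4_center and well4 below 0.012 m and z of seated5_center in the frame of feeder between 0.03 and 0.043 m and horizontal distance between seated5_center and well5 below 0.012 m and z of seated6_center in the frame of feeder between 0.03 and 0.043 m and horizontal distance between seated6_center and well6 below 0.012 m and value of joint valve below 0.1 rad); the robot touches nothing.
It fails at once if a tablet is touched by the fingers while the valve is not shut (handle more than 0.27 rad from the shut stop) (value of joint valve below 1.3 rad and (contact force between the fingers and tablet1 above 0.5 N or contact force between the fingers and tablet2 above 0.5 N or contact force between the fingers and tablet3 above 0.5 N or contact force between the fingers and tablet4 above 0.5 N or contact force between the fingers and tablet5 above 0.5 N or contact force between the fingers and seated1 above 0.5 N or contact force between the fingers and seated2 above 0.5 N or contact force between the fingers and seated3 above 0.5 N or contact force between the fingers and seated4 above 0.5 N or contact force between the fingers and seated5 above 0.5 N or contact force between the fingers and seated6 above 0.5 N)).
It fails at once if a vial or the cassette is moved more than 30 mm or a vial is tipped over (distance of any of vial1, vial2, cassette from where it was at the start of the episode above 0.03 m or angle between any of vial1, vial2, cassette's own z axis and vertical above 0.5 rad).
Of tablet1, tablet2, tablet3, tablet4, tablet5 only 4 to 5 are there at a start; the rules pass over those that are not, and their reading is None.
Of seated1, seated2, seated3, seated4, seated5, seated6 only 1 to 1 are there at a start; the rules pass over those that are not, and their reading is None.
At some moment in a run one of tablet1, tablet2, tablet3, tablet4, tablet5 may be knocked a few centimetres aside while the robot is not near it.
Once in a run the grip may slacken for a moment while it holds something.
It also fails if it takes over 208 s, if anything falls off the work surface, if the arm or the gripper's body presses on something with over 40 N, if the wrist force passes 120 N, or if a joint passes its speed limit or range.

## Working session

There is one attempt and no reset: what is moved stays moved. The work goes in short steps, Python scripts to look and compute and a tool call to move; the robot and the scene stay as the last step left them, time stands still between calls to the robot, and variables do not carry over. Pictures are saved under pics/ and viewed, at most 14 in all, crops included, and the job is handed in when it is done.

Besides the shell and the picture viewer there is one more tool, called in YAML: its name, and indented under it one key for each argument. carry_out: Moves the arm, as the interface text tells. Its arguments: {"type":"object","properties":{"rows":{"type":"array"},"jaw":{"type":"number"},"force":{"type":"number"}},"required":["rows"]}

```bash
mkdir -p pics; ls
cat > h.py <<'E'
import numpy as np,cv2
from plant import robot
def snap(c,f=None):
    im=robot.read_camera(c)
    if f: cv2.imwrite('pics/'+f,im[:,:,::-1])
    return im
def ray(c,px,z):
    m=robot.camera_model(c);R=np.array(m['R']);t=np.array(m['t'])
    o=-R.T@t;d=R.T@np.array([(px[0]-m['cx'])/m['fx'],(px[1]-m['cy'])/m['fy'],1])
    return o+d*(z-o[2])/d[2]
def proj(c,X):
    m=robot.camera_model(c);p=np.array(m['R'])@np.array(X)+np.array(m['t'])
    return [m['fx']*p[0]/p[2]+m['cx'],m['fy']*p[1]/p[2]+m['cy']]
E
python3 - <<'E'
from h import *
np.set_printoptions(precision=4,suppress=True)
for c in('top','scene'):
    snap(c,c+'0.png');m=robot.camera_model(c);print(c,m)
for n in['feeder','valve_grip','tablet1_center','seated1_center','vial1','cassette','tray']:
    for d in robot.outline_of('top',n): print(n,round(d['conf'],2),d['pixel'],d['pixels'].sum(),ray('top',d['pixel'],.04))
print(robot.read_state(),robot.grip_depth)
E
```

```text
pics
top {'fx': 372.1756291896545, 'fy': 372.1756291896545, 'cx': 248.97041859717046, 'cy': 195.55005471401861, 'R': array([[ 0.1405, -0.9901,  0.0014],
       [-0.9695, -0.1379, -0.2026],
       [ 0.2008,  0.0271, -0.9793]]), 't': array([-0.0983,  0.6331,  1.0273])}
scene {'fx': 405.4711294998174, 'fy': 405.4711294998174, 'cx': 257.8918569869371, 'cy': 192.30543376854067, 'R': array([[-0.5816,  0.8134,  0.0126],
       [ 0.4671,  0.3466, -0.8134],
       [-0.666 , -0.4672, -0.5815]]), 't': array([ 0.389 , -0.2212,  1.5234])}
feeder 0.69 [174.4, 231.0] 6374 [0.5093 0.1948 0.04  ]
feeder 0.61 [339.6, 215.6] 268 [ 0.6235 -0.2827  0.04  ]
feeder 0.54 [308.3, 246.9] 7469 [ 0.5186 -0.2006  0.04  ]
valve_grip 0.55 [235.6, 244.6] 267 [0.4953 0.0106 0.04  ]
valve_grip 0.49 [261.9, 156.6] 206 [ 0.7722 -0.0297  0.04  ]
tablet1_center 0.78 [335.1, 269.9] 301 [ 0.4639 -0.2843  0.04  ]
vial1 0.72 [292.2, 157.2] 210 [ 0.7834 -0.122   0.04  ]
vial1 0.56 [260.9, 156.6] 183 [ 0.7718 -0.0267  0.04  ]
cassette 0.77 [203.6, 158.9] 269 [0.7397 0.1462 0.04  ]
tray 0.88 [307.7, 248.3] 7929 [ 0.5143 -0.1993  0.04  ]
{'t': 0.45, 'q': array([-1.2474,  0.1305,  1.4883, -0.    ,  1.523 , -0.0854]), 'dq': array([-0.0006, -0.0015, -0.0017, -0.0006, -0.0015, -0.001 ]), 'joint_torque': array([  0.0002, -55.9064, -49.1442,   0.0768,   0.0253,  -0.0001]), 'tool_pos': array([ 0.2385, -0.5505,  0.1921]), 'orientation': array([-3.076 , -0.6376,  0.    ]), 'force': array([-0.3791,  0.1348,  0.4745]), 'wrist_torque': array([ 0.0267,  0.0692, -0.0187]), 'gripper_force': 0.0, 'opening': 0.09296232335485788} 0.0188
```

Run:
```python
import cv2
a=cv2.imread('pics/top0.png')[130:330,90:420]
cv2.imwrite('pics/top0c.png',cv2.resize(a,None,fx=2.4,fy=2.4,interpolation=2))
```

```text
(no output)
```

View pics/top0c.png

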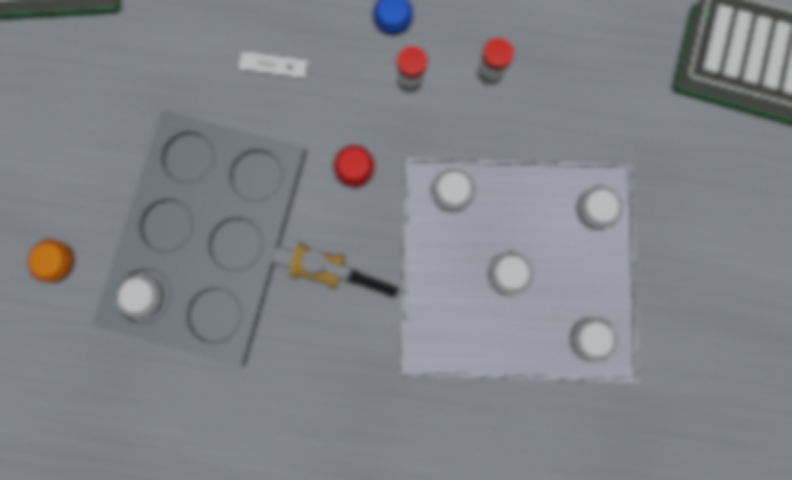

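View pics/scene0.png

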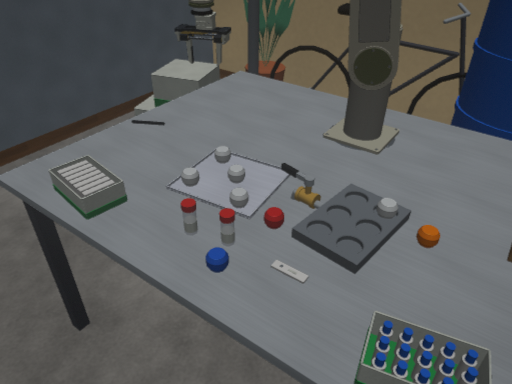

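Seen: the feeder is on the left. The seated tablet is at crop (138,297), the near-left well, so well 2. Four white tablets are in the tray at crop (454,190), (602,207), (511,273), (595,340). The handle points right toward the tray. The red, blue and orange ones are decoys.

```bash
cat >> h.py <<'E'
from scipy.optimize import least_squares
from scipy.spatial.transform import Rotation as Ro
W={1:(-90,-45),2:(-90,45),3:(0,-45),4:(0,45),5:(90,-45),6:(90,45)}
def whites(im):
    hsv=cv2.cvtColor(im,cv2.COLOR_RGB2HSV)
    m=((hsv[:,:,2]>188)&(hsv[:,:,1]<22)).astype(np.uint8)
    m=cv2.morphologyEx(m,cv2.MORPH_OPEN,np.ones((3,3)))
    n,l,s,c=cv2.connectedComponentsWithStats(m)
    return [(c[i],s[i,4]) for i in range(1,n) if 60<s[i,4]<500]
def rows(p,yaw):  # shift/turn from now to tool down at p with tool x at world angle yaw
    s=robot.read_state();R0=Ro.from_rotvec(s['orientation'])
    R1=Ro.from_euler('z',yaw)*Ro.from_euler('x',np.pi)
    d=R0.inv().apply(np.array(p)-s['tool_pos']);r=(R0.inv()*R1).as_rotvec(degrees=True)
    return np.round(d*1e0,4).tolist()+np.round(r,1).tolist()
E
python3 - <<'E'
from h import *
np.set_printoptions(precision=4,suppress=True)
im=cv2.imread('pics/top0.png')[:,:,::-1].copy()
for c,a in whites(im): print(c,a,ray('top',c,.045)[:2])
cr=lambda x,y:(x/2.4+90-.3,y/2.4+130-.3)
obs={6:cr(188,157),5:cr(257,175),4:cr(166,225),3:cr(236,244),1:cr(214,315)}
P=np.array([ray('top',v,.03)[:2] for v in obs.values()]);Q=np.array([W[k] for k in obs])/1e3
def f(v):
    c,s=np.cos(v[2]),np.sin(v[2]);return (Q@np.array([[c,s],[-s,c]])+v[:2]-P).ravel()
r=least_squares(f,[.5,.2,0]);print(r.x,f(r.x)*1e3)
v=r.x;R=Ro.from_euler('z',v[2])
w=lambda x,y:R.apply([x/1e3,y/1e3,0])[:2]+v[:2]
for k in W: print(k,w(*W[k]))
print('axis',w(0,-150),'open grip',w(0,-225),'shut',w(-75,-150))
print('handle px world', ray('top',cr(373,284),.085),ray('top',cr(397,292),.09))
E
```

```text
[ 0.5202  0.2017 -0.1223] [ 0.4308 -0.2974 -0.0186  0.5016 -0.1127 -0.4835 -0.0311  0.4055 -0.2685
 -0.1262]
1 [0.4254 0.168 ]
2 [0.4364 0.2574]
3 [0.5147 0.1571]
4 [0.5257 0.2464]
5 [0.6041 0.1461]
6 [0.615  0.2354]
axis [0.5019 0.0528] open grip [ 0.4928 -0.0216] shut [0.4275 0.062 ]
handle px world [ 0.4866 -0.0192  0.085 ] [ 0.4811 -0.0481  0.09  ]
```

Run:
```python
from h import *
print(rows([.4862,-.0206,.19],1.36),rows([.4862,-.0206,.062],1.36))
im=cv2.imread('pics/top0.png')[:,:,::-1]
print(im[208,279],im[243,303],im[215,270+40],im[253,147],im[200,240])
```

```text
[0.4379, -0.3878, 0.0022, -0.0, -0.0, -54.5] [0.4379, -0.3878, 0.1302, -0.0, -0.0, -54.5]
[185 187 187] [185 187 187] [155 158 168] [184 186 187] [187  54  52]
```

carry_out:
  rows:
    - [0.438,-0.388,0.002,0,0,-54.5]
    - [0.438,-0.388,0.002,0,0,-54.5]
    - [0.438,-0.388,0.002,0,0,-54.5]
    - [0.438,-0.388,0.002,0,0,-54.5]
    - [0.438,-0.388,0.002,0,0,-54.5]
    - [0.438,-0.388,0.002,0,0,-54.5]
    - [0.438,-0.388,0.002,0,0,-54.5]
    - [0.438,-0.388,0.002,0,0,-54.5]
    - [0.438,-0.388,0.002,0,0,-54.5]
    - [0.438,-0.388,0.002,0,0,-54.5]
    - [0.438,-0.388,0.002,0,0,-54.5]
    - [0.438,-0.388,0.002,0,0,-54.5]
  jaw: 0
  force: 10

```text
t: 1.95
tool_pos: [0.4859, -0.021, 0.1902]
orientation: [2.443, 1.975, -0.001]
force: [-0.5, -0.1, 0.3]
opening: 0.0927
gripper_force: 0.0
```

carry_out:
  rows:
    - [0,0,0,0,0,0]
    - [0,0,0.06,0,0,0]
    - [0,0,0.1,0,0,0]
    - [0,0,0.128,0,0,0]
    - [0,0,0.128,0,0,0]

```text
t: 2.58
tool_pos: [0.4837, -0.021, 0.0599]
orientation: [-2.442, -1.971, 0.005]
force: [-0.9, 0.1, -0.3]
opening: 0.0929
gripper_force: 0.0
```

carry_out:
  rows:
    - [0,0,0,0,0,0]
    - [0,0,0,0,0,0]
    - [0,0,0,0,0,0]
    - [0,0,0,0,0,0]
    - [0,0,0,0,0,0]
    - [0,0,0,0,0,0]
  jaw: 255
  force: 10

```text
t: 3.32
tool_pos: [0.4862, -0.0204, 0.0622]
orientation: [-2.443, -1.975, 0.0]
force: [0.3, 0.2, -0.2]
opening: 0.0374
gripper_force: 0.0
```

carry_out:
  rows:
    - [0,0,0,0,0,0]
    - [0,0,0,0,0,0]
    - [0,0,0,0,0,0]
    - [0,0,0,0,0,0]
  jaw: 255
  force: 15

```text
t: 3.82
tool_pos: [0.4861, -0.0204, 0.0622]
orientation: [-2.443, -1.975, 0.0]
force: [-0.4, 0.4, 0.6]
opening: 0.0139
gripper_force: 15.0
```

carry_out:
  rows:
    - [0.0009,-0.0117,0,0,0,9]
    - [0.0037,-0.0232,0,0,0,18]
    - [0.0082,-0.034,0,0,0,27]
    - [0.0143,-0.0441,0,0,0,36]
    - [0.022,-0.053,0,0,0,45]
    - [0.0309,-0.0607,0,0,0,54]
    - [0.041,-0.0668,0,0,0,63]
    - [0.0518,-0.0713,0,0,0,72]
    - [0.062,-0.0739,0,0,0,80]
    - [0.0685,-0.0747,0,0,0,85]
    - [0.0724,-0.075,0,0,0,88]
    - [0.0724,-0.075,0,0,0,88]

```text
t: 5.32
tool_pos: [0.4272, 0.0626, 0.062]
orientation: [3.122, -0.276, -0.002]
force: [-4.6, -18.1, 3.2]
opening: 0.0137
gripper_force: 15.0
```

carry_out:
  rows:
    - [0,0,0,0,0,0]
    - [0,0,0,0,0,0]
    - [0,0,0,0,0,0]

```text
t: 5.7
tool_pos: [0.4271, 0.0626, 0.062]
orientation: [3.123, -0.276, -0.002]
force: [-4.6, -16.6, 3.5]
opening: 0.014
gripper_force: 15.0
```

Run:
```python
from h import *
im=snap('top','t1.png')
cv2.imwrite('pics/t1c.png',cv2.resize(im[130:330,90:420,::-1],None,fx=2.4,fy=2.4,interpolation=2))
s=robot.read_state();print(s['tool_pos'],np.arctan2(s['tool_pos'][1]-.0528,s['tool_pos'][0]-.5019),s['opening'],s['force'],s['wrist_torque'])
```

```text
[0.42708859 0.06258711 0.06200012] 3.0115076813779758 0.013928381330566172 [ -5.63337214 -17.4172734    3.31792872] [-3.07653219  0.88902299  0.11192777]
```

View pics/t1c.png

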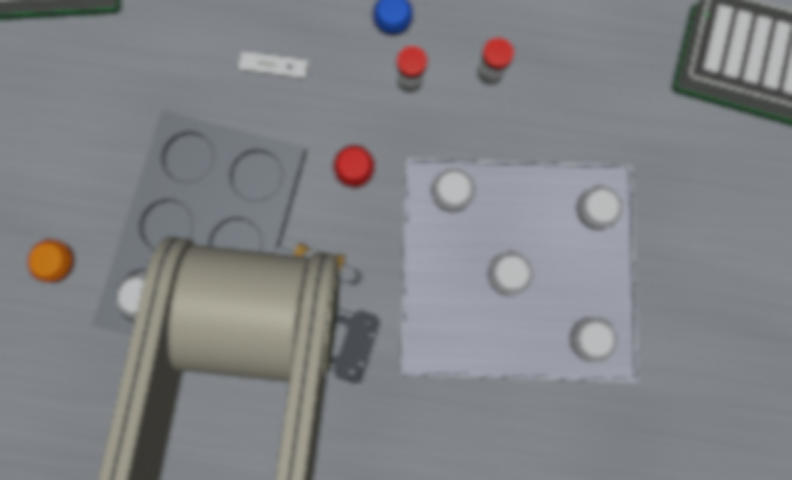

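carry_out:
  rows:
    - [0,0,0,0,0,0]
    - [0,0,0,0,0,0]
    - [0,0,0,0,0,0]
    - [0,0,-0.06,0,0,0]
    - [0,0,-0.12,0,0,0]
  jaw: 0

```text
t: 6.38
tool_pos: [0.4271, 0.0663, 0.183]
orientation: [-3.129, 0.275, 0.003]
force: [0.9, 0.4, 0.6]
opening: 0.059
gripper_force: 0.0
```

```bash
sed -i 's/>188)&(hsv\[:,:,1\]<22/>174)\&(hsv[:,:,1]<12/' h.py
python3 - <<'E'
from h import *
np.set_printoptions(precision=4,suppress=True)
im=snap('top')
for c,a in whites(im): print(c,a,ray('top',c,.047)[:2])
E
```

```text
[389.0515 145.5464] 97 [ 0.8601 -0.4116]
[397.26 147.6 ] 100 [ 0.8571 -0.4369]
[405.2766 150.3617] 94 [ 0.8516 -0.4618]
[413.4632 152.3789] 95 [ 0.8487 -0.487 ]
[421.6383 154.6383] 94 [ 0.845  -0.5121]
[429.7789 157.0842] 95 [ 0.8406 -0.5371]
[438.0638 159.2021] 94 [ 0.8374 -0.5624]
[279.     207.7455] 110 [ 0.6203 -0.1011]
[340.7768 215.3661] 112 [ 0.6233 -0.2845]
[303.2941 243.2941] 119 [ 0.5262 -0.184 ]
[338.3333 271.122 ] 123 [ 0.4615 -0.2922]
```

Run:
```python
from h import *
p=np.array([.6203,-.1011,.12])
print(rows(p,.66))
R=(Ro.from_euler('z',.66)*Ro.from_euler('x',np.pi)).inv()
T=[(.6203,-.1011),(.6233,-.2845),(.5262,-.184),(.4615,-.2922)]
Wl=[(.615,.2354),(.5257,.2464),(.6041,.1461),(.5147,.1571)]
for t,w in zip(T,Wl): print(R.apply([w[0]-t[0],w[1]-t[1],0]).round(4))
for w,t in zip(Wl,T[1:]): print(R.apply([t[0]-w[0],t[1]-w[1],0]).round(4))
```

```text
[0.2142, 0.1323, 0.0748, 0.1, -0.6, -47.9]
[ 0.2021 -0.2691 -0.    ]
[ 0.2484 -0.4792 -0.    ]
[ 0.2639 -0.213  -0.    ]
[ 0.3175 -0.3223 -0.    ]
[-0.3122  0.4158  0.    ]
[-0.2635  0.3403  0.    ]
[-0.3814  0.2588  0.    ]
```

carry_out:
  rows:
    - [0.214,0.132,0.01,0,0,-47.8]
    - [0.214,0.132,0.01,0,0,-47.8]
    - [0.214,0.132,0.01,0,0,-47.8]
    - [0.214,0.132,0.01,0,0,-47.8]
    - [0.214,0.132,0.01,0,0,-47.8]
    - [0.214,0.132,0.01,0,0,-47.8]
    - [0.214,0.132,0.01,0,0,-47.8]
  jaw: 0

```text
t: 7.3
tool_pos: [0.6155, -0.1007, 0.1726]
orientation: [2.973, 1.014, 0.001]
force: [-0.4, 1.4, 0.3]
opening: 0.0924
gripper_force: 0.0
```

Run:
```python
from h import *
s=robot.read_state();print(s['tool_pos'],rows([.6203,-.1011,.019],.66))
for c,a in whites(snap('top')): print(c,a,ray('top',c,.047)[:2])
```

```text
[ 0.61552662 -0.10072207  0.17255438] [0.0035, 0.0032, 0.1536, 0.0, -0.0, -0.2]
[389.01980198 145.5049505 ] 101 [ 0.86024511 -0.41146744]
[397.13333333 147.91428571] 105 [ 0.855988   -0.43661719]
[405.34653465 149.85148515] 101 [ 0.85330351 -0.46191664]
[413.43564356 152.5049505 ] 101 [ 0.84827201 -0.48690451]
[421.61616162 154.64646465] 99 [ 0.84493404 -0.51201763]
[429.73267327 157.34653465] 101 [ 0.83979116 -0.53695423]
[438.11428571 159.25714286] 105 [ 0.83729521 -0.56251948]
[340.77391304 215.40869565] 115 [ 0.62321511 -0.28447783]
[146.02362205 252.63779528] 127 [0.43558267 0.26318809]
[338.36507937 270.99206349] 126 [ 0.46189654 -0.29228121]
```

carry_out:
  rows:
    - [0.003,0.003,0.06,0,0,0]
    - [0.003,0.003,0.12,0,0,0]
    - [0.003,0.003,0.153,0,0,0]
    - [0.003,0.003,0.153,0,0,0]
    - [0.003,0.003,0.153,0,0,0]

```text
t: 7.98
tool_pos: [0.6213, -0.1019, 0.0219]
orientation: [2.971, 1.015, 0.005]
force: [0.6, 1.2, 0.7]
opening: 0.093
gripper_force: 0.0
```

carry_out:
  rows:
    - [0,0,0,0,0,0]
    - [0,0,0,0,0,0]
    - [0,0,0,0,0,0]
    - [0,0,0,0,0,0]
    - [0,0,0,0,0,0]
    - [0,0,0,0,0,0]
    - [0,0,0,0,0,0]
  jaw: 255
  force: 30

```text
t: 8.85
tool_pos: [0.6209, -0.1017, 0.0209]
orientation: [2.972, 1.015, 0.003]
force: [-3.4, 3.8, 8.2]
opening: 0.0274
gripper_force: 4.1
```

Run:
```python
from h import *
im=snap('top');im2=snap('scene')
a=cv2.resize(im[170:270,230:370,::-1],(560,400),interpolation=2);b=cv2.resize(im2[140:240,170:300,::-1],(520,400),interpolation=2)
cv2.imwrite('pics/g1.png',cv2.resize(np.hstack([a,b]),(800,296)))
print(robot.read_state())
```

```text
{'t': 8.95, 'q': array([-2.44075112e-01,  3.43307814e-01,  1.56404285e+00,  9.59107029e-04,
        1.23264733e+00,  6.67940665e-01]), 'dq': array([ 4.80222038e-05, -4.07143451e-03,  4.12946597e-03, -1.69292087e-02,
       -2.45332809e-02,  6.40949287e-04]), 'joint_torque': array([-1.95428409e+00, -5.77049160e+01, -4.18591118e+01, -7.32050054e-01,
       -1.06954224e+00, -3.46989902e-03]), 'tool_pos': array([ 0.62077601, -0.10145776,  0.02090825]), 'orientation': array([2.97276057e+00, 1.01569265e+00, 2.87538062e-03]), 'force': array([-1.26347921,  1.83198082,  9.55375727]), 'wrist_torque': array([ 0.04052464,  0.06217709, -0.04420616]), 'gripper_force': 4.094491987953006, 'opening': 0.01977790826561484}
```

View pics/g1.png

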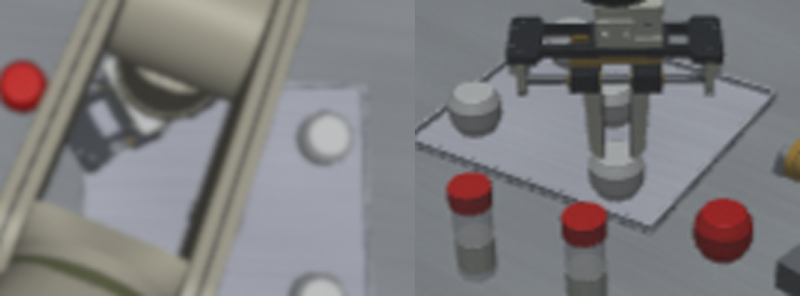

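carry_out:
  rows:
    - [0,0,0,0,0,0]
    - [0,0,0,0,0,0]
    - [0,0,0,0,0,0]
    - [0,0,0,0,0,0]
    - [0,0,0,0,0,0]
    - [0,0,0,0,0,0]
    - [0,0,0,0,0,0]
    - [0,0,-0.06,0,0,0]
    - [0,0,-0.12,0,0,0]
    - [-0.15,0,-0.15,0,0,0]
    - [-0.15,0,-0.15,0,0,0]
    - [-0.15,0,-0.15,0,0,0]
  jaw: 0

```text
t: 10.45
tool_pos: [0.4993, -0.1953, 0.17]
orientation: [2.973, 1.013, 0.0]
force: [0.1, 0.2, 0.2]
opening: 0.0932
gripper_force: 0.0
```

Run:
```python
from h import *
im=snap('top')
for c,a in whites(im): 
    if c[0]<380: print(c,a,ray('top',c,.047)[:2])
im2=snap('scene')
a=cv2.resize(im[170:270,230:370,::-1],(560,400),interpolation=2);b=cv2.resize(im2[140:240,170:300,::-1],(520,400),interpolation=2)
cv2.imwrite('pics/g2.png',cv2.resize(np.hstack([a,b]),(800,296)))
for n in range(2):
  for d in robot.outline_of(('top','scene')[n],'tablet1_center'): print(n,d['conf'],d['pixel'],d['pixels'].sum())
for t in [(.6203,-.1011),(.6233,-.2845),(.5262,-.184),(.4615,-.2922)]: print(proj('scene',[*t,.025]),proj('top',[*t,.047]))
```

```text
[195.23809524 154.80952381] 63 [0.74695515 0.17244404]
[279.80508475 207.51694915] 118 [ 0.62133372 -0.10333868]
[145.99236641 252.82442748] 131 [0.43504555 0.26317287]
[338.45454545 271.39669421] 121 [ 0.46080035 -0.29263981]
0 0.75 [336.3, 269.8] 270
1 0.8 [220.5, 155.9] 218
[np.float64(238.8692139931531), np.float64(196.9843106309482)] [np.float64(279.0123414721487), np.float64(207.7525445298511)]
[np.float64(190.2794349002494), np.float64(176.11733990606268)] [np.float64(340.7840142457056), np.float64(215.38155377521414)]
[np.float64(236.2788093930589), np.float64(172.9178329859268)] [np.float64(303.28526609022003), np.float64(243.30582427552224)]
[np.float64(222.52309437223698), np.float64(153.75157519293015)] [np.float64(338.32404521839635), np.float64(271.1278575138295)]
```

View pics/g2.png

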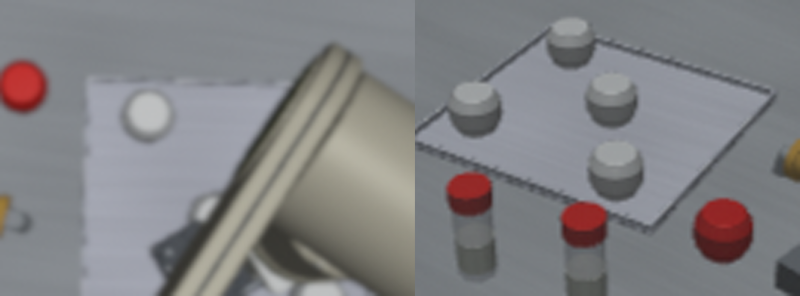

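Run:
```python
from h import *
im=snap('scene')[:,:,::-1].copy()
s=robot.read_state();R=Ro.from_rotvec(s['orientation']);print(s['tool_pos'],s['opening'])
big=cv2.resize(im[60:200,150:350],(800,560),interpolation=2)
for k,col in((0,(0,0,255)),(.0465,(0,255,0)),(-.0465,(255,0,0))):
  for dz in(0,-.0188):
    u=proj('scene',s['tool_pos']+R.apply([0,k,dz]));cv2.circle(big,(int((u[0]-150)*4),int((u[1]-60)*4)),3,col,-1)
cv2.imwrite('pics/g3.png',big)
```

```text
[ 0.5014918  -0.19324554  0.16895716] 0.09263680118973482
```

View pics/g3.png

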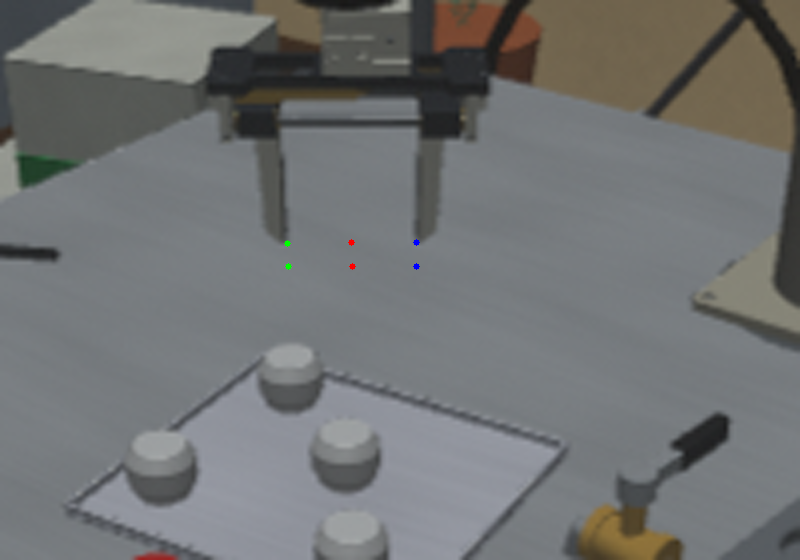

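The fingertips sit about 19 mm above the reported TCP, at the grasp point. That explains the slip off the bevel, so I need to go about 17 mm lower.

Run:
```python
from h import *
print(rows([.6213,-.1033,.003],.66))
```

```text
[0.1498, 0.0022, 0.166, -0.0, -0.0, -0.1]
```

carry_out:
  rows:
    - [0.06,0.002,0.02,0,0,0]
    - [0.12,0.002,0.03,0,0,0]
    - [0.15,0.002,0.06,0,0,0]
    - [0.15,0.002,0.11,0,0,0]
    - [0.15,0.002,0.14,0,0,0]
    - [0.15,0.002,0.155,0,0,0]
    - [0.15,0.002,0.165,0,0,0]
    - [0.15,0.002,0.165,0,0,0]

```text
t: 11.7
tool_pos: [0.6213, -0.1033, 0.0044]
orientation: [-2.973, -1.016, -0.0]
force: [0.9, 0.3, -0.7]
opening: 0.0932
gripper_force: 0.0
```

carry_out:
  rows:
    - [0,0,0,0,0,0]
    - [0,0,0,0,0,0]
    - [0,0,0,0,0,0]
    - [0,0,0,0,0,0]
    - [0,0,0,0,0,0]
    - [0,0,0,0,0,0]
  jaw: 255
  force: 30

```text
t: 12.45
tool_pos: [0.6211, -0.1035, 0.0044]
orientation: [2.973, 1.016, 0.0]
force: [-0.9, 0.5, 1.7]
opening: 0.052
gripper_force: 30.0
```

Run:
```python
from h import *
s=robot.read_state();print(s['opening'],s['gripper_force'],s['force'])
im2=snap('scene')
cv2.imwrite('pics/g4.png',cv2.resize(im2[150:220,195:285,::-1],(720,560),interpolation=2))
```

```text
0.05197159814349765 30.009831581264734 [-0.882667    0.47000004  1.65645964]
```

View pics/g4.png

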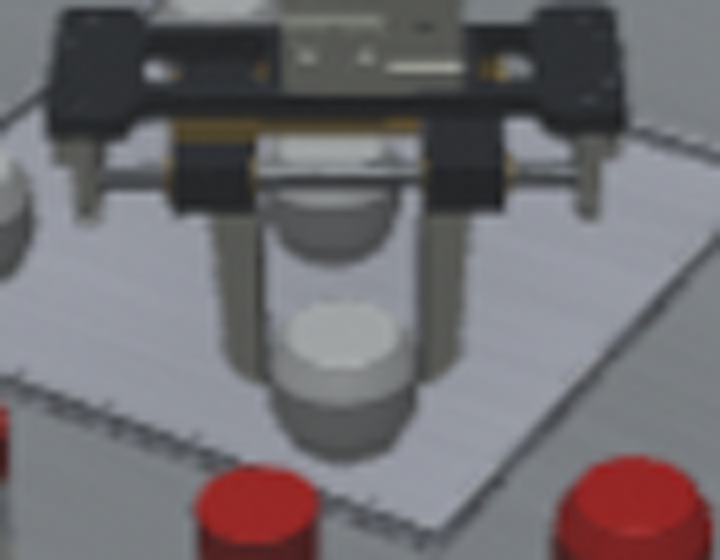

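carry_out:
  rows:
    - [0,0,-0.01,0,0,0]
    - [0,0,-0.03,0,0,0]
    - [0,0,-0.07,0,0,0]
    - [0,0,-0.12,0,0,0]
    - [0,0,-0.15,0,0,0]
    - [0,0,-0.15,0,0,0]

```text
t: 13.25
tool_pos: [0.6237, -0.1041, 0.1597]
orientation: [2.969, 1.014, 0.011]
force: [0.4, -0.3, -0.8]
opening: 0.0521
gripper_force: 30.0
```

Run:
```python
from h import *
s=robot.read_state();print(s['tool_pos'],s['opening'],s['gripper_force'],s['force'])
im2=snap('scene')[:,:,::-1]
R=Ro.from_rotvec(s['orientation']);u=proj('scene',s['tool_pos']);x,y=int(u[0])-50,int(u[1])-50
big=cv2.resize(im2[y:y+75,x:x+100],(800,600),interpolation=2)
for k in(-.026,.026):
    u=proj('scene',s['tool_pos']+R.apply([0,k,-.0188]));cv2.circle(big,(int((u[0]-x)*8),int((u[1]-y)*8)),3,(0,0,255),-1)
cv2.imwrite('pics/g5.png',big)
print(rows([.615,.2354,.16],.66))
```

```text
[ 0.62374216 -0.10408716  0.15967217] 0.05211004972139258 29.989899080246687 [ 0.41495313 -0.28461081 -0.82227977]
[0.2018, -0.2727, -0.0037, 0.2, -0.1, -0.1]
```

View pics/g5.png

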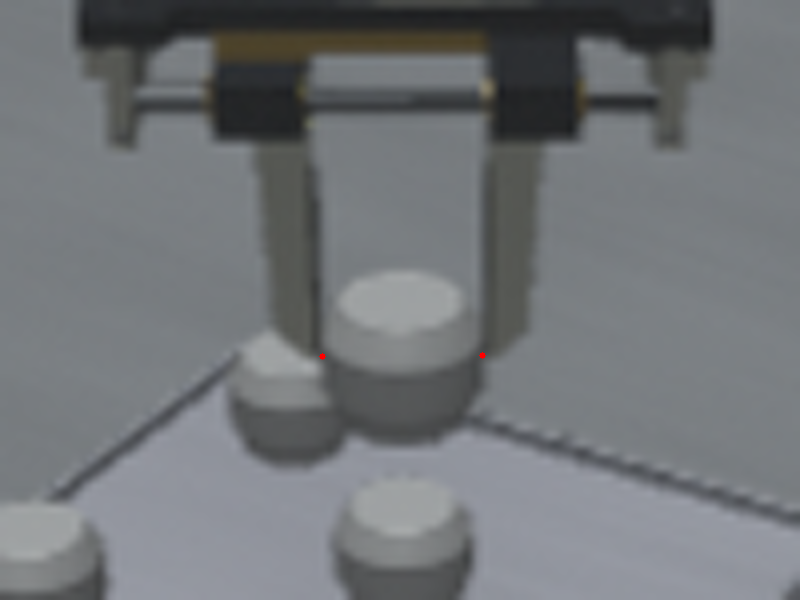

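carry_out:
  rows:
    - [0.202,-0.273,0,0,0,0]
    - [0.202,-0.273,0,0,0,0]
    - [0.202,-0.273,0,0,0,0]
    - [0.202,-0.273,0,0,0,0]
    - [0.202,-0.273,0,0,0,0]
    - [0.202,-0.273,0,0,0,0]
    - [0.202,-0.273,0,0,0,0]
    - [0.202,-0.273,0,0,0,0]

```text
t: 14.3
tool_pos: [0.613, 0.2352, 0.1527]
orientation: [2.973, 1.015, -0.004]
force: [-0.7, 0.0, -1.1]
opening: 0.0522
gripper_force: 30.0
```

Run:
```python
from h import *
s=robot.read_state();print(s['tool_pos'],s['opening'],s['gripper_force'])
for c,a in whites(snap('top')): 
    if c[0]<380: print(c,a,ray('top',c,.047)[:2])
print(rows([.615,.2354,.018],.66))
```

```text
[0.61301856 0.23515017 0.15265106] 0.05223307758813909 29.989917017519474
[199.49541284 155.41284404] 109 [0.74688943 0.15926111]
[340.725      215.43333333] 120 [ 0.62312153 -0.28434152]
[303.11904762 243.18253968] 126 [ 0.52648652 -0.18348181]
[338.4469697  271.00757576] 132 [ 0.4618861  -0.29251755]
[0.002, 0.0005, 0.1351, -0.0, 0.1, -0.1]
```

carry_out:
  rows:
    - [0.001,0,0.05,0,0,0]
    - [0.001,0,0.1,0,0,0]
    - [0.001,0,0.125,0,0,0]
    - [0.001,0,0.131,0,0,0]
    - [0.001,0,0.135,0,0,0]
    - [0.001,0,0.135,0,0,0]

```text
t: 15.1
tool_pos: [0.6158, 0.2366, 0.0208]
orientation: [2.973, 1.015, 0.004]
force: [-0.2, -0.4, -0.9]
opening: 0.0517
gripper_force: 30.0
```

carry_out:
  rows:
    - [0,0,0,0,0,0]
    - [0,0,0,0,0,0]
    - [0,0,0,0,0,0]
    - [0,0,-0.05,0,0,0]
    - [0,0,-0.11,0,0,0]
    - [0,0,-0.14,0,0,0]
  jaw: 0

```text
t: 15.85
tool_pos: [0.6164, 0.2373, 0.1641]
orientation: [2.973, 1.016, 0.009]
force: [-0.1, 0.7, 0.2]
opening: 0.0928
gripper_force: 0.0
```

Run:
```python
from h import *
s=robot.read_state();print(s['tool_pos'],s['opening'],s['gripper_force'])
print(rows([.623,-.2845,.16],.66))
```

```text
[0.61639786 0.23729593 0.16413095] 0.0927595499159082 0.0
[-0.3141, 0.4167, 0.0033, 0.1, -0.3, -0.1]
```

carry_out:
  rows:
    - [-0.314,0.416,0,0,0,0]
    - [-0.314,0.416,0,0,0,0]
    - [-0.314,0.416,0,0,0,0]
    - [-0.314,0.416,0,0,0,0]
    - [-0.314,0.416,0,0,0,0]
    - [-0.314,0.416,0,0,0,0]
    - [-0.314,0.416,0,0,0,0]
    - [-0.314,0.416,0,0,0,0]
    - [-0.314,0.416,0,0,0,0]
    - [-0.314,0.416,0,0,0,0]
    - [-0.314,0.416,0,0,0,0]

```text
t: 17.23
tool_pos: [0.6211, -0.2826, 0.1592]
orientation: [-2.971, -1.017, -0.0]
force: [-0.2, 0.0, 0.2]
opening: 0.0927
gripper_force: 0.0
```

Run:
```python
from h import *
s=robot.read_state();print(s['tool_pos'])
for c,a in whites(snap('top')): 
    if c[0]<380: print(c,a,ray('top',c,.047)[:2],ray('top',c,.06)[:2])
snap('scene','s2.png')
print(rows([.6231,-.2845,.001],.66))
```

```text
[ 0.62107858 -0.28261475  0.15922712]
[199.84482759 155.5862069 ] 116 [0.74649482 0.15811362] [0.74260817 0.15577064]
[165.60504202 192.52941176] 119 [0.61838559 0.24012141] [0.61603052 0.23679801]
[303.12698413 243.13492063] 126 [ 0.5266267  -0.18348933] [ 0.52536862 -0.18174837]
[145.97761194 252.8358209 ] 134 [0.43500754 0.26320869] [0.4348448  0.25960927]
[0.0001, 0.0029, 0.1584, -0.0, -0.0, 0.0]
```

View pics/s2.png

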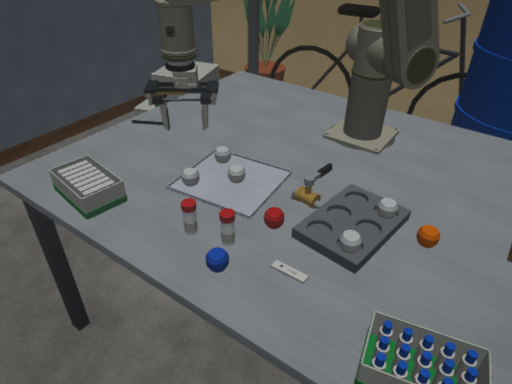

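The first tablet sits flat in well 6, at scene (351,238), and the handle is still across. Next is tablet B at scene (190,175).

carry_out:
  rows:
    - [0,0.003,0.05,0,0,0]
    - [0,0.003,0.1,0,0,0]
    - [0,0.003,0.14,0,0,0]
    - [0,0.003,0.152,0,0,0]
    - [0,0.003,0.157,0,0,0]
    - [0,0.003,0.157,0,0,0]

```text
t: 18.08
tool_pos: [0.6239, -0.2872, 0.0043]
orientation: [2.971, 1.016, 0.003]
force: [0.1, -0.2, 0.8]
opening: 0.093
gripper_force: 0.0
```

carry_out:
  rows:
    - [0,0,0,0,0,0]
    - [0,0,0,0,0,0]
    - [0,0,0,0,0,0]
    - [0,0,0,0,0,0]
    - [0,0,0,0,0,0]
    - [0,0,0,0,0,0]
  jaw: 255
  force: 30

```text
t: 18.82
tool_pos: [0.6225, -0.2868, 0.0023]
orientation: [-2.973, -1.016, 0.0]
force: [-0.8, 0.6, 1.6]
opening: 0.0528
gripper_force: 30.0
```

carry_out:
  rows:
    - [0,0,-0.01,0,0,0]
    - [0,0,-0.04,0,0,0]
    - [0,0,-0.09,0,0,0]
    - [0,0,-0.15,0,0,0]
    - [0,0,-0.15,0,0,0]
    - [0,0,-0.15,0,0,0]

```text
t: 19.58
tool_pos: [0.6226, -0.2869, 0.1525]
orientation: [2.972, 1.016, 0.001]
force: [-1.3, 0.3, -1.1]
opening: 0.0524
gripper_force: 30.0
```

Run:
```python
from h import *
s=robot.read_state();print(s['tool_pos'],s['opening'],s['gripper_force'])
print(rows([.5257,.2464,.155],.66))
```

```text
[ 0.62260262 -0.28687843  0.1524987 ] 0.0523647056220127 29.989878656342626
[0.2496, -0.4811, -0.0027, 0.0, -0.0, -0.1]
```

carry_out:
  rows:
    - [0.25,-0.481,0,0,0,0]
    - [0.25,-0.481,0,0,0,0]
    - [0.25,-0.481,0,0,0,0]
    - [0.25,-0.481,0,0,0,0]
    - [0.25,-0.481,0,0,0,0]
    - [0.25,-0.481,0,0,0,0]
    - [0.25,-0.481,0,0,0,0]
    - [0.25,-0.481,0,0,0,0]
    - [0.25,-0.481,0,0,0,0]
    - [0.25,-0.481,0,0,0,0]
    - [0.25,-0.481,0,0,0,0]
    - [0.25,-0.481,0,0,0,0]

```text
t: 21.08
tool_pos: [0.526, 0.2451, 0.1514]
orientation: [2.973, 1.013, -0.002]
force: [-0.1, -0.3, -1.7]
opening: 0.0524
gripper_force: 30.0
```

Run:
```python
from h import *
s=robot.read_state();print(s['tool_pos'],s['opening'],s['gripper_force'])
for c,a in whites(snap('top')): 
    if c[0]<380: print(c,a,ray('top',c,.047)[:2])
print(rows([.5257,.2464,.017],.66))
```

```text
[0.52596185 0.24509983 0.15139661] 0.05238892809940558 29.990289648994803
[202.95121951 156.17682927] 164 [0.74597449 0.14842204]
[303.18461538 243.11538462] 130 [ 0.52670644 -0.18364896]
[146.20930233 252.82945736] 129 [0.43511953 0.26254948]
[338.26470588 270.97794118] 136 [ 0.46189565 -0.2919928 ]
[0.0005, -0.0013, 0.1347, -0.0, 0.1, -0.2]
```

carry_out:
  rows:
    - [0,-0.001,0.05,0,0,0]
    - [0,-0.001,0.1,0,0,0]
    - [0,-0.001,0.125,0,0,0]
    - [0,-0.001,0.131,0,0,0]
    - [0,-0.001,0.135,0,0,0]
    - [0,-0.001,0.135,0,0,0]

```text
t: 21.88
tool_pos: [0.5266, 0.2475, 0.0186]
orientation: [-2.973, -1.015, -0.003]
force: [-0.7, -0.5, -1.8]
opening: 0.0525
gripper_force: 30.0
```

carry_out:
  rows:
    - [0,0,0,0,0,0]
    - [0,0,0,0,0,0]
    - [0,0,0,0,0,0]
    - [0,0,0,0,0,0]
    - [0,0,-0.05,0,0,0]
    - [0,0,-0.11,0,0,0]
    - [0,0,-0.14,0,0,0]
  jaw: 0

```text
t: 22.75
tool_pos: [0.527, 0.248, 0.1615]
orientation: [-2.973, -1.016, -0.008]
force: [0.5, -0.2, -0.3]
opening: 0.0929
gripper_force: 0.0
```

Run:
```python
from h import *
s=robot.read_state();print(s['tool_pos'],s['opening'],s['gripper_force'])
print(rows([.5267,-.1837,.155],.66))
```

```text
[0.52704928 0.24798495 0.16151029] 0.09294681793740474 0.0
[-0.2644, 0.3412, 0.0057, 0.1, -0.3, -0.1]
```

carry_out:
  rows:
    - [-0.264,0.34,0,0,0,0]
    - [-0.264,0.34,0,0,0,0]
    - [-0.264,0.34,0,0,0,0]
    - [-0.264,0.34,0,0,0,0]
    - [-0.264,0.34,0,0,0,0]
    - [-0.264,0.34,0,0,0,0]
    - [-0.264,0.34,0,0,0,0]
    - [-0.264,0.34,0,0,0,0]
    - [-0.264,0.34,0,0,0,0]
    - [-0.264,0.34,0,0,0,0]

```text
t: 24.0
tool_pos: [0.5248, -0.1817, 0.1572]
orientation: [-2.972, -1.018, -0.0]
force: [0.1, 0.6, 1.3]
opening: 0.0932
gripper_force: 0.0
```

Run:
```python
from h import *
s=robot.read_state();print(s['tool_pos'])
for c,a in whites(snap('top')): 
    if c[0]<380: print(c,a,ray('top',c,.047)[:2],ray('top',c,.06)[:2])
snap('scene')
for n in ['tablet1_center','seated1_center']:
  for d in robot.outline_of('scene',n): print(d['conf'],d['pixel'],ray('scene',d['pixel'],.027))
print(rows([.5267,-.1837,.001],.66))
```

```text
[ 0.52477535 -0.181691    0.15720509]
[195.23809524 154.80952381] 63 [0.74695515 0.17244404] [0.743063   0.16992973]
[167.50877193 191.93859649] 114 [0.62096318 0.23482522] [0.6185773  0.23156513]
[156.23529412 221.34453782] 119 [0.52925394 0.25131886] [0.52796446 0.24786159]
[145.99236641 252.82442748] 131 [0.43504555 0.26317287] [0.43488235 0.25957388]
[338.34108527 270.96124031] 129 [ 0.46197315 -0.29220515] [ 0.46148802 -0.28916447]
0.67 [222.4, 155.3] [ 0.47209458 -0.28385146  0.027     ]
0.15 [315.3, 173.8] [0.38805346 0.01497863 0.027     ]
[0.0005, 0.0024, 0.1564, 0.0, -0.0, -0.0]
```

carry_out:
  rows:
    - [0,0.002,0.05,0,0,0]
    - [0,0.002,0.1,0,0,0]
    - [0,0.002,0.14,0,0,0]
    - [0,0.002,0.151,0,0,0]
    - [0,0.002,0.156,0,0,0]
    - [0,0.002,0.156,0,0,0]

```text
t: 24.95
tool_pos: [0.5272, -0.1851, 0.0029]
orientation: [2.971, 1.015, 0.003]
force: [0.6, -0.4, 0.2]
opening: 0.0929
gripper_force: 0.0
```

carry_out:
  rows:
    - [0,0,0,0,0,0]
    - [0,0,0,0,0,0]
    - [0,0,0,0,0,0]
    - [0,0,0,0,0,0]
    - [0,0,0,0,0,0]
    - [0,0,0,0,0,0]
  jaw: 255
  force: 30

```text
t: 25.7
tool_pos: [0.5258, -0.1847, 0.0013]
orientation: [-2.973, -1.016, 0.0]
force: [0.2, 0.8, 1.9]
opening: 0.0527
gripper_force: 30.0
```

carry_out:
  rows:
    - [0,0,-0.01,0,0,0]
    - [0,0,-0.04,0,0,0]
    - [0,0,-0.09,0,0,0]
    - [0,0,-0.15,0,0,0]
    - [0,0,-0.15,0,0,0]
    - [0,0,-0.15,0,0,0]

```text
t: 26.45
tool_pos: [0.5257, -0.1846, 0.1512]
orientation: [2.973, 1.016, 0.0]
force: [0.3, 0.4, -2.2]
opening: 0.0526
gripper_force: 30.0
```

Run:
```python
from h import *
s=robot.read_state();print(s['tool_pos'],s['opening'],s['gripper_force'])
print(rows([.6041,.1461,.155],.66))
```

```text
[ 0.52573701 -0.18462374  0.15117543] 0.052612516910528276 29.993278915062547
[0.2643, -0.2137, -0.0038, 0.0, -0.0, -0.1]
```

carry_out:
  rows:
    - [0.264,-0.214,0,0,0,0]
    - [0.264,-0.214,0,0,0,0]
    - [0.264,-0.214,0,0,0,0]
    - [0.264,-0.214,0,0,0,0]
    - [0.264,-0.214,0,0,0,0]
    - [0.264,-0.214,0,0,0,0]
    - [0.264,-0.214,0,0,0,0]
    - [0.264,-0.214,0,0,0,0]
    - [0.264,-0.214,0,0,0,0]

```text
t: 27.58
tool_pos: [0.6032, 0.1447, 0.1504]
orientation: [-2.974, -1.013, 0.002]
force: [0.2, -0.5, -2.1]
opening: 0.0524
gripper_force: 30.0
```

Run:
```python
from h import *
s=robot.read_state();print(s['tool_pos'],s['opening'],s['gripper_force'])
for c,a in whites(snap('top')): 
    if c[0]<380: print(c,a,ray('top',c,.047)[:2])
print(rows([.6041,.1461,.016],.66))
```

```text
[0.60323425 0.14472735 0.1504438 ] 0.052404799730749976 29.993389835581183
[156.13385827 221.34645669] 127 [0.52920641 0.25161297]
[338.40601504 270.97744361] 133 [ 0.46195394 -0.29239356]
[0.0014, -0.0006, 0.1348, -0.0, 0.0, -0.2]
```

carry_out:
  rows:
    - [0.001,-0.001,0.05,0,0,0]
    - [0.001,-0.001,0.1,0,0,0]
    - [0.001,-0.001,0.125,0,0,0]
    - [0.001,-0.001,0.131,0,0,0]
    - [0.001,-0.001,0.135,0,0,0]
    - [0.001,-0.001,0.135,0,0,0]

```text
t: 28.38
tool_pos: [0.6051, 0.1475, 0.0178]
orientation: [2.973, 1.015, 0.004]
force: [0.2, -0.1, -1.3]
opening: 0.0524
gripper_force: 30.0
```

carry_out:
  rows:
    - [0,0,0,0,0,0]
    - [0,0,0,0,0,0]
    - [0,0,0,0,0,0]
    - [0,0,0,0,0,0]
    - [0,0,-0.05,0,0,0]
    - [0,0,-0.11,0,0,0]
    - [0,0,-0.14,0,0,0]
  jaw: 0

```text
t: 29.25
tool_pos: [0.6057, 0.1478, 0.1607]
orientation: [2.972, 1.015, 0.008]
force: [0.4, 0.3, -0.1]
opening: 0.0929
gripper_force: 0.0
```

Run:
```python
from h import *
s=robot.read_state();print(s['tool_pos'],s['opening'],s['gripper_force'])
print(rows([.4619,-.2922,.155],.66))
```

```text
[0.60566018 0.14784258 0.16068389] 0.0929310823162773 0.0
[-0.383, 0.2601, 0.0046, 0.1, -0.3, -0.1]
```

carry_out:
  rows:
    - [-0.382,0.259,0,0,0,0]
    - [-0.382,0.259,0,0,0,0]
    - [-0.382,0.259,0,0,0,0]
    - [-0.382,0.259,0,0,0,0]
    - [-0.382,0.259,0,0,0,0]
    - [-0.382,0.259,0,0,0,0]
    - [-0.382,0.259,0,0,0,0]
    - [-0.382,0.259,0,0,0,0]
    - [-0.382,0.259,0,0,0,0]
    - [-0.382,0.259,0,0,0,0]
    - [-0.382,0.259,0,0,0,0]

```text
t: 30.62
tool_pos: [0.4608, -0.2899, 0.1562]
orientation: [-2.972, -1.018, -0.0]
force: [-0.5, 0.3, -0.4]
opening: 0.0929
gripper_force: 0.0
```

Run:
```python
from h import *
s=robot.read_state();print(s['tool_pos'])
im=snap('top')
for c,a in whites(im): 
    if c[0]<380: print(c,a,ray('top',c,.06)[:2])
cv2.imwrite('pics/t2c.png',cv2.resize(im[130:330,90:420,::-1],None,fx=2.4,fy=2.4,interpolation=2))
print(rows([.4619,-.2922,.001],.66))
```

```text
[ 0.46076292 -0.28987373  0.15624502]
[195.3442623  154.80327869] 61 [0.74312752 0.16961617]
[167.53982301 191.89380531] 113 [0.61872336 0.23149933]
[194.62931034 199.74137931] 116 [0.60670577 0.14830865]
[156.23529412 221.34453782] 119 [0.52796446 0.24786159]
[145.9921875 252.6796875] 128 [0.43528411 0.25965457]
[-0.0005, 0.0025, 0.1553, -0.0, -0.0, 0.0]
```

View pics/t2c.png

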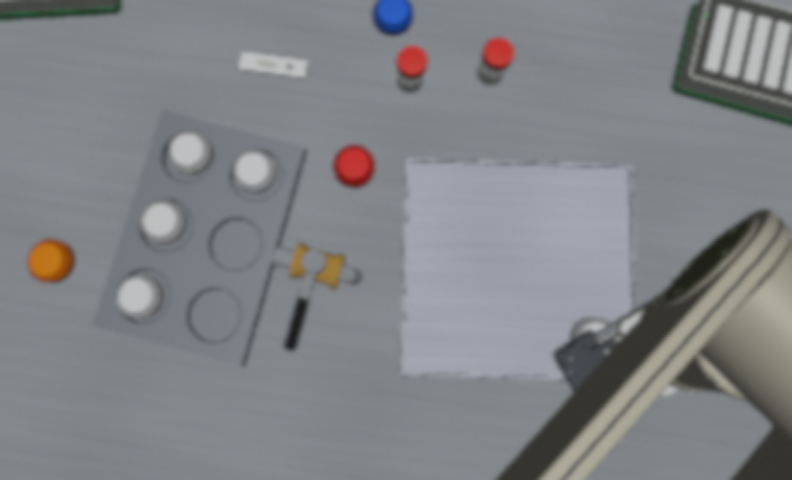

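The tablets at crop (188,152), (253,171) and (161,221) lie flat in their wells, and seated tablet 2 is unchanged. The handle is across. Next is the last tablet.

carry_out:
  rows:
    - [0,0.002,0.05,0,0,0]
    - [0,0.002,0.1,0,0,0]
    - [0,0.002,0.14,0,0,0]
    - [0,0.002,0.15,0,0,0]
    - [0,0.002,0.155,0,0,0]
    - [0,0.002,0.155,0,0,0]

```text
t: 31.42
tool_pos: [0.4627, -0.2933, 0.0029]
orientation: [2.971, 1.015, 0.002]
force: [-0.2, -0.4, 0.1]
opening: 0.0932
gripper_force: 0.0
```

carry_out:
  rows:
    - [0,0,0,0,0,0]
    - [0,0,0,0,0,0]
    - [0,0,0,0,0,0]
    - [0,0,0,0,0,0]
    - [0,0,0,0,0,0]
    - [0,0,0,0,0,0]
  jaw: 255
  force: 30

```text
t: 32.17
tool_pos: [0.4614, -0.2926, 0.0013]
orientation: [-2.973, -1.016, 0.0]
force: [-0.8, 0.2, 3.1]
opening: 0.0523
gripper_force: 30.0
```

carry_out:
  rows:
    - [0,0,-0.01,0,0,0]
    - [0,0,-0.04,0,0,0]
    - [0,0,-0.09,0,0,0]
    - [0,0,-0.15,0,0,0]
    - [0,0,-0.16,0,0,0]
    - [0,0,-0.16,0,0,0]

```text
t: 32.92
tool_pos: [0.4618, -0.293, 0.1621]
orientation: [2.971, 1.015, 0.002]
force: [-0.2, -0.3, -1.9]
opening: 0.0529
gripper_force: 30.0
```

Run:
```python
from h import *
s=robot.read_state();print(s['tool_pos'],s['opening'],s['gripper_force'])
print(rows([.5147,.1571,.165],.66))
```

```text
[ 0.46184362 -0.29295667  0.16205089] 0.052914118220363966 29.994325769366696
[0.3172, -0.3236, -0.0034, 0.1, -0.0, -0.1]
```

carry_out:
  rows:
    - [0.317,-0.323,0,0,0,0]
    - [0.317,-0.323,0,0,0,0]
    - [0.317,-0.323,0,0,0,0]
    - [0.317,-0.323,0,0,0,0]
    - [0.317,-0.323,0,0,0,0]
    - [0.317,-0.323,0,0,0,0]
    - [0.317,-0.323,0,0,0,0]
    - [0.317,-0.323,0,0,0,0]
    - [0.317,-0.323,0,0,0,0]
    - [0.317,-0.323,0,0,0,0]
    - [0.317,-0.323,0,0,0,0]

```text
t: 34.3
tool_pos: [0.5145, 0.1552, 0.161]
orientation: [2.974, 1.012, -0.001]
force: [-0.3, -0.6, -1.0]
opening: 0.0525
gripper_force: 30.0
```

Run:
```python
from h import *
s=robot.read_state();print(s['tool_pos'],s['opening'],s['gripper_force'])
print(rows([.5147,.1571,.016],.66))
```

```text
[0.51454519 0.15520035 0.16096045] 0.05247936942113784 29.99443924287334
[0.0014, -0.0014, 0.145, 0.0, 0.0, -0.2]
```

Then lift straight up, and swing clear to a spot for a look.

carry_out:
  rows:
    - [0.001,-0.001,0.05,0,0,0]
    - [0.001,-0.001,0.1,0,0,0]
    - [0.001,-0.001,0.13,0,0,0]
    - [0.001,-0.001,0.14,0,0,0]
    - [0.001,-0.001,0.145,0,0,0]
    - [0.001,-0.001,0.145,0,0,0]

```text
t: 35.05
tool_pos: [0.5158, 0.1581, 0.0175]
orientation: [2.973, 1.015, 0.003]
force: [-0.5, 0.4, -0.8]
opening: 0.0526
gripper_force: 30.0
```

carry_out:
  rows:
    - [0,0,0,0,0,0]
    - [0,0,0,0,0,0]
    - [0,0,0,0,0,0]
    - [0,0,0,0,0,0]
    - [0,0,-0.05,0,0,0]
    - [0,0,-0.11,0,0,0]
    - [0,0,-0.16,0,0,0]
    - [-0.25,0.2,-0.16,0,0,0]
    - [-0.25,0.2,-0.16,0,0,0]
    - [-0.25,0.2,-0.16,0,0,0]
    - [-0.25,0.2,-0.16,0,0,0]
    - [-0.25,0.2,-0.16,0,0,0]
  jaw: 0

```text
t: 36.55
tool_pos: [0.4405, -0.1473, 0.1765]
orientation: [2.972, 1.016, 0.001]
force: [1.1, -0.5, -0.2]
opening: 0.0928
gripper_force: 0.0
```

Run:
```python
from h import *
s=robot.read_state();print(s['tool_pos'],s['opening'],s['t'])
im=snap('top')
for c,a in whites(im): 
    if c[0]<380: print(c,a,ray('top',c,.06)[:2])
im2=snap('scene')
a=cv2.resize(im[160:290,110:250,::-1],(420,390),interpolation=2);b=cv2.resize(im2[150:270,280:420,::-1],(455,390),interpolation=2)
cv2.imwrite('pics/f1.png',cv2.resize(np.hstack([a,b]),(800,356)))
```

```text
[ 0.44046538 -0.14726347  0.17649506] 0.09284892675266085 36.55
[167.53153153 191.95495495] 111 [0.61853813 0.2314895 ]
[194.62162162 199.89189189] 111 [0.60625808 0.14825448]
[156.26086957 221.26086957] 115 [0.52821547 0.24783466]
[185.97520661 229.54545455] 121 [0.5165887  0.15817397]
[146.032 252.72 ] 125 [0.43518817 0.2595197 ]
```

View pics/f1.png

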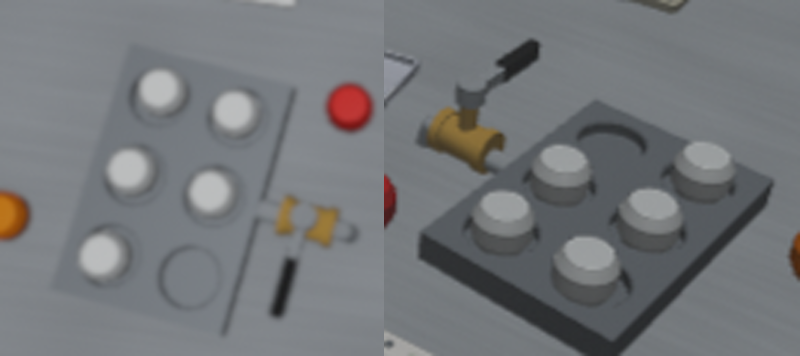

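Run:
```python
from h import *
print(rows([.4275,.062,.165],-.125),rows([.4275,.062,.05],-.125))
```

```text
[0.1196, -0.1766, 0.0109, 0.1, 0.1, 44.5] [0.1198, -0.1768, 0.1259, 0.1, 0.1, 44.5]
```

carry_out:
  rows:
    - [0.12,-0.177,0,0,0,44.5]
    - [0.12,-0.177,0,0,0,44.5]
    - [0.12,-0.177,0,0,0,44.5]
    - [0.12,-0.177,0,0,0,44.5]
    - [0.12,-0.177,0,0,0,44.5]
    - [0.12,-0.177,0,0,0,44.5]
    - [0.12,-0.177,0,0,0,44.5]
    - [0.12,-0.177,0.05,0,0,44.5]
    - [0.12,-0.177,0.1,0,0,44.5]
    - [0.12,-0.177,0.12,0,0,44.5]
    - [0.12,-0.177,0.126,0,0,44.5]
    - [0.12,-0.177,0.126,0,0,44.5]

```text
t: 38.15
tool_pos: [0.4282, 0.0675, 0.0508]
orientation: [-3.136, 0.186, -0.001]
force: [0.6, -0.2, -0.2]
opening: 0.0928
gripper_force: 0.0
```

carry_out:
  rows:
    - [0,0,0,0,0,0]
    - [0,0,0,0,0,0]
    - [0,0,0,0,0,0]
    - [0,0,0,0,0,0]
    - [0,0,0,0,0,0]
    - [0,0,0,0,0,0]
    - [0,0,0,0,0,0]
    - [0,0,0,0,0,0]
    - [0,0,0,0,0,0]
    - [0,0,0,0,0,0]
  jaw: 255
  force: 15

```text
t: 39.4
tool_pos: [0.4271, 0.0625, 0.05]
orientation: [3.126, -0.186, -0.002]
force: [-4.6, -27.3, 4.1]
opening: 0.0138
gripper_force: 15.0
```

carry_out:
  rows:
    - [0.0009,0.0167,0,0,0,-9]
    - [0.0037,0.0282,0,0,0,-18]
    - [0.0082,0.039,0,0,0,-27]
    - [0.0143,0.0491,0,0,0,-36]
    - [0.022,0.058,0,0,0,-45]
    - [0.0309,0.0657,0,0,0,-54]
    - [0.041,0.0718,0,0,0,-63]
    - [0.0518,0.0763,0,0,0,-72]
    - [0.0633,0.0791,0,0,0,-81]
    - [0.0711,0.08,0,0,0,-87]
    - [0.0776,0.08,0,0,0,-92]
    - [0.0776,0.08,0,0,0,-92]

```text
t: 40.9
tool_pos: [0.4926, -0.0209, 0.0497]
orientation: [-2.308, -2.125, 0.008]
force: [-13.3, -1.7, 10.7]
opening: 0.0141
gripper_force: 14.9
```

carry_out:
  rows:
    - [0,0,0,0,0,0]
    - [0,0,0,0,0,0]

```text
t: 41.15
tool_pos: [0.4926, -0.0209, 0.0497]
orientation: [-2.309, -2.124, 0.007]
force: [-13.3, -2.5, 8.9]
opening: 0.0144
gripper_force: 14.9
```

Run:
```python
from h import *
s=robot.read_state();print(s['tool_pos'],np.arctan2(s['tool_pos'][1]-.0528,s['tool_pos'][0]-.5019)+np.pi/2+.1223,s['opening'],s['force'])
```

```text
[ 0.49263761 -0.02094272  0.04970717] -0.0026498246725377844 0.014391564371077267 [-13.33348798  -2.52017534   8.87324082]
```

carry_out:
  rows:
    - [0,0,0,0,0,0]
    - [0,0,0,0,0,0]
    - [0,0,0,0,0,0]
    - [0,0,0,0,0,0]
    - [0,0,0,0,0,0]
    - [0,0,-0.05,0,0,0]
    - [0,0,-0.11,0,0,0]
    - [0,0,-0.14,0,0,0]
    - [-0.2,0,-0.14,0,0,0]
    - [-0.2,0,-0.14,0,0,0]
    - [-0.2,0,-0.14,0,0,0]
    - [-0.2,0,-0.14,0,0,0]
  jaw: 0

```text
t: 42.65
tool_pos: [0.4779, -0.2234, 0.1901]
orientation: [2.316, 2.122, -0.001]
force: [0.7, 1.2, -0.1]
opening: 0.0931
gripper_force: 0.0
```

Run:
```python
from h import *
im=snap('top')
for c,a in whites(im): 
    if c[0]<380: print(c,a,ray('top',c,.06)[:2])
cv2.imwrite('pics/f2.png',cv2.resize(im[130:330,90:420,::-1],None,fx=2.4,fy=2.4,interpolation=2))
```

```text
[199.47058824 155.32352941] 102 [0.7432649 0.1570255]
[167.52136752 191.78632479] 117 [0.61903523 0.23161316]
[194.65811966 199.78632479] 117 [0.60658495 0.14820194]
[156.23966942 221.33057851] 121 [0.52800638 0.24785678]
[185.97637795 229.45669291] 127 [0.51684272 0.15821551]
[145.99236641 252.82442748] 131 [0.43488235 0.25957388]
```

View pics/f2.png

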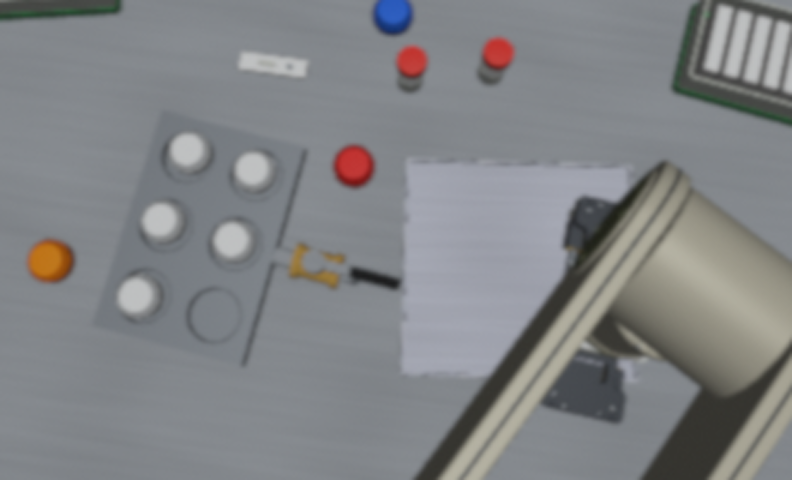

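The handle is in line with the pipe and all five tablets are in wells. The arm touches nothing.

```bash
python3 -c "
from plant import robot
print(robot.close_job())"
```

```text
the job is handed in; nothing more can be done
None
```

The job is handed in: the valve was shut, all four tray tablets went flat into wells 3, 4, 5 and 6 with the tablet in well 2 left in place, and the handle is back at the open stop; the hand-in returned no verdict.

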